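# Assemble the show figure on the wooden stand

## Robot

A 6-joint arm with a two-finger parallel gripper is mounted at the origin on the work surface. World frame = base frame: x ahead of the robot, y to its left, z up, the work surface at z = 0. Lengths are in m, angles in rad, forces in N, time in s.
With the tool pointing down it reaches from about 0.375 to 0.925 m from the base axis. Payload 5.7 kg.
Tool frame: the origin (TCP) lies at the very end of the fingers, on their centre line; the grasp point (between the pads) lies 19 mm behind it (env.grip_point_offset is the distance from the TCP to the grasp point, in m); z points along the fingers, y is the line along which they close (so a half turn about z gives the same grasp; the last joint's range is limited). The gripper opens to 88 mm and grips with 3 to 60 N. Pads are 20 mm wide; open, the fingers measure 115 mm over their backs; the gripper's body (75 mm by 178 mm) begins 61 mm behind the grasp point.
Start: joints at [-1.41, 0.359, 1.51, -0, 1.272, -0.115], TCP at [0.163, -0.577, 0.195] pointing down, gripper open.
Joint ranges: [-2.97, 2.97], [-1.01, 2.36], [0.21, 2.38], [-0.96, 4.11], [0.2, 2.71], [-2.98, 2.98]. Speed limits (rad/s): [2.39, 2.39, 3.14, 3.14, 3.14, 3.14].

## Interface

Orientations are given as a unit quaternion [w, x, y, z].
In Python, from station import status, grab_frame, env gives the robot as it stands.
- The arm moves only by the shell command python3 -m pendant [FORCE], which reads ROWS from standard input. ROWS is a JSON list of rows, 1 to 8 of them, each written [[rx, ry, rz], [dx, dy, dz], opening]: a rotation vector rx, ry, rz in rad, then dx, dy, dz in m, then the opening from 0.0 (shut) to 1.0 (fully open); each row is the pose to reach, as a shift and turn from the pose commanded when the command began, along the tool's axes at that moment; what a row does not reach only later rows make up. A row lasts 1/10 s, in which the tool goes at most 0.05 m and 0.15 rad, less where a joint would pass 70% of its speed; a pose out of reach is approached as far as the arm can. The fingers move at their own pace and stop on an object; FORCE is the grip in N (left out, the last holds). Time passes only in rows, so rows that do not move let the fingers close. It prints the time, the measured TCP pose, the force, the opening and the grip force at its end. Input that does not fit is refused with a message, and nothing moves.
- status.observe(): the state, without advancing time (a new reading comes with each control period).
- grab_frame(name): name is "scene" or "top"; returns a dict with "pixels" (384x512x3 uint8, red, green, blue), "z_map" (384x512 float32, m along the optical axis (not along the pixel's ray), 0 where there is no reading), "K" (3x3 intrinsics, pixels), "k1" (the pictures are not rectified: a ray, as slopes to the right and down, at radius r is drawn at 1 + k1 r^2 times it, then the intrinsics apply), "origin" and "rotation" of the camera in the world. Camera axes: x right, y up, looking along -z (the intrinsics and any distortion apply to the point x, -y, -z); pixel columns grow to the right and rows downward; lengths in m; the calibration is good to about 2 mm. A picture is of the moment at which its call begins.
- env.job_done(): hands the job in; it is judged then, once.
The state is a dict: "t": time; "joint_pos": joint angles; "dq": joint speeds; "tau": joint torques, N m; "tcp_pos": TCP position; "ee_rot": TCP orientation; "force": force on the tool from outside, world axes, zero at the start; "moment": the same for the moment, N m; "width": opening from 0.0 (shut) to 1.0 (fully open); "gripper_force": force on a finger pad.
Only numpy, scipy, OpenCV 4.12 (cv2) and the standard library are available. Lean on these libraries where they do the work, as an engineer would, in place of code of your own. Each camera call takes 0.05 s, during which the arm holds its last target. There are 200 camera calls.

## Task

Build the big show figure on the round wooden stand, one part at a time from the bottom up: first the blue legs, then the lime-green hips, then the yellow torso, then the pink head, each standing upright and fully seated over the peg of what is below it. Leave the orange spare torso where it lies, do not push over or push away the small figures standing about, and leave the black stand empty.

Things in the scene. Friction and masses are not known exactly. Their poses are not given: they have to be found in the camera images.
- legs: Printed plastic part, round about its z axis. Origin at the centre of its underside, z up. Blue cylinder, 60 mm across, 40 mm high (straight sides up to 36 mm). Underneath: a round socket 26 mm across, 12 mm deep. On top: a tapered spigot (20 mm across at its foot, 10 mm at its tip, 10 mm high, not counted in the height). 
- hips: Printed plastic part, round about its z axis. Origin at the centre of its underside, z up. Lime-green cylinder with a dark belt band, 54 mm across, 30 mm high (straight sides up to 28 mm). Underneath: a round socket 26 mm across, 12 mm deep. On top: a tapered spigot (20 mm across at its foot, 10 mm at its tip, 10 mm high, not counted in the height). 
- torso: Printed plastic part, round about its z axis. Origin at the centre of its underside, z up. Yellow cylinder with sloping shoulders, 50 mm across, 36 mm high (straight sides up to 30 mm, 40 mm across at the top). Underneath: a round socket 26 mm across, 12 mm deep. On top: a tapered spigot (20 mm across at its foot, 10 mm at its tip, 10 mm high, not counted in the height). 
- head: Printed plastic part, round about its z axis. Origin at the centre of its underside, z up. Pink rounded head with two eyes, 42 mm high, 38 mm across between heights 16 and 29 mm, 34 mm across at the foot. No spigot. Underneath: a round socket 26 mm across, 12 mm deep. 
- spare: Printed plastic part, round about its z axis. Origin at the centre of its underside, z up. Orange torso, same shape as the yellow one (50 mm across, 36 mm high, spigot on top): a spare, to be left where it is.
- stand_wood: Round brown wooden stand, fixed, 84 mm across, top face 12 mm above the table, with one tapered peg (20 mm across at its foot, 10 at its tip, 10 high) at its centre, a loose fit in the sockets: the figure is built here. Origin at the centre of its underside, z up. Seated parts rest flat on the face below: undersides at 12 (legs), 52 (hips), 82 (torso), 118 mm (head) above the table.
- stand_black: Round black stand, fixed, same shape and size as the wooden one; not for this job, stays empty. Origin at the centre of its underside.
- pawn_purple: Small finished figure (bystander), 24 mm across the foot, 40 mm tall, standing on the table: to be left standing. Origin at the centre of its underside. Colour: purple.
- pawn_black: Small finished figure (bystander), 24 mm across the foot, 40 mm tall, standing on the table: to be left standing. Origin at the centre of its underside. Colour: black.
- pawn_grey: Small finished figure (bystander), 24 mm across the foot, 40 mm tall, standing on the table: to be left standing. Origin at the centre of its underside. Colour: grey.

How it is judged:
By the outcome, as a careful person would: the job done as asked, in the order asked, and still so for the second after the job is handed in, with the robot touching nothing.
It also fails if it takes over 128 s, if anything falls off the work surface, if the arm or the gripper's body presses on something with over 40 N, if the wrist force passes 120 N, or if a joint passes its speed limit or range.

## Working session

There is one attempt and no reset: what is moved stays moved. The work goes in short steps, Python scripts to look and compute and a shell command to move; the robot and the scene stay as the last step left them, time stands still between calls to the robot, and variables do not carry over. Pictures are saved under pics/ and viewed, at most 14 in all, crops included, and the job is handed in when it is done.

```bash
ls; mkdir -p pics; python3 - <<'E'
from station import status, grab_frame, env
import cv2,numpy as np
print(status.observe())
for n in("scene","top"):
    f=grab_frame(n); np.savez(f"{n}0.npz",**{k:np.array(v) for k,v in f.items()})
    print(n,f["K"],f["k1"],f["origin"],f["rotation"])
    cv2.imwrite(f"pics/{n}0.png",f["pixels"][:,:,::-1])
E
```

```text
pics
{'t': 0.0, 'joint_pos': array([-1.41007653e+00,  3.59476145e-01,  1.51142177e+00, -1.00895244e-05,
        1.27246130e+00, -1.15116316e-01]), 'dq': array([ 0.00175348,  0.00124755, -0.00014923,  0.00137718, -0.00173092,
        0.00017246]), 'tau': array([ 9.24438355e-04, -5.15364897e+01, -2.70718485e+01,  6.77037332e-02,
        3.50027683e-02, -1.64579992e-04]), 'tcp_pos': array([ 0.16327404, -0.57660739,  0.19393085]), 'ee_rot': array([-8.82940808e-04,  9.90503780e-01,  1.37482659e-01, -2.49579396e-05]), 'force': array([-0.40493761,  1.00202087, -0.23635391]), 'moment': array([-0.0262987 , -0.02220572, -0.01607953]), 'gripper_force': 0.0, 'width': 1.000281171029506}
scene [[360.31670614   0.         252.65857913]
 [  0.         360.31670614 192.16831675]
 [  0.           0.           1.        ]] -0.09193695834803363 [1.17039972 0.01836272 0.44011137] [0.61079387 0.34719934 0.33671556 0.62690199]
top [[376.84901928   0.         258.84837553]
 [  0.         376.84901928 190.41764202]
 [  0.           0.           1.        ]] -0.048157044188885695 [0.36156701 0.02050695 0.9025567 ] [ 0.70994921  0.05390033 -0.07127277 -0.69856071]
```

View pics/scene0.png

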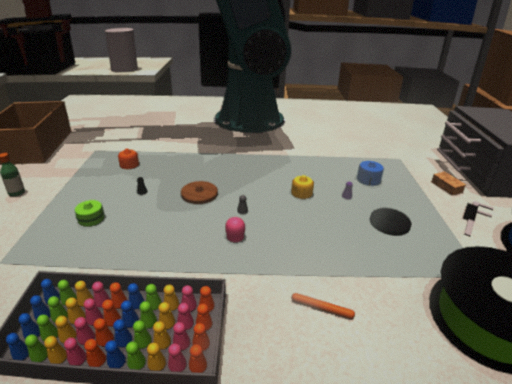

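View pics/top0.png

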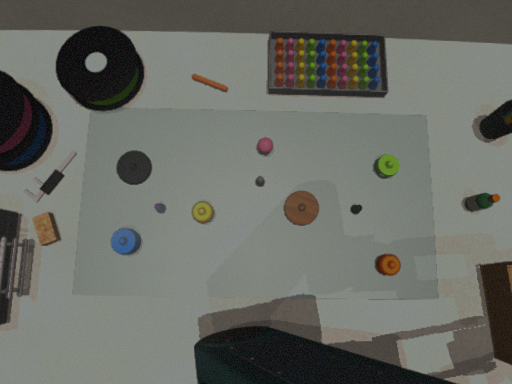

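The top view shows: blue (125,241), yellow (203,212), pink (265,146), lime (387,166), orange (388,265), wood stand (301,208), black stand (134,167), and pawns at (160,208), (260,181) and (356,209). All parts look upright. Next I'll turn these into positions.

```bash
cat > h.py <<'E'
import cv2,numpy as np
from scipy.spatial.transform import Rotation as R
from scipy.optimize import least_squares
def cloud(f):
    K=f["K"];h,w=f["z_map"].shape
    uv=np.stack(np.meshgrid(np.arange(w),np.arange(h)),-1).reshape(-1,1,2).astype(float)
    s=cv2.undistortPoints(uv,K,np.array([float(f["k1"]),0,0,0,0])).reshape(-1,2)
    z=f["z_map"].reshape(-1)
    p=np.stack([s[:,0]*z,-s[:,1]*z,-z],1)
    q=np.array(f["rotation"]); 
    return (R.from_quat(q[[1,2,3,0]]).apply(p)+f["origin"]).reshape(h,w,3)
TOP=dict(legs=(125,241),torso=(203,212),head=(265,146),hips=(387,166),spare=(388,265),wood=(301,208),black=(134,167),purple=(160,208),grey=(260,181),pblack=(356,209))
def circ(p):
    r=least_squares(lambda c:np.hypot(p[:,0]-c[0],p[:,1]-c[1])-c[2],[*p.mean(0),.025],loss='soft_l1',f_scale=.001)
    return r.x
E
python3 - <<'E'
from h import *
f=dict(np.load("top0.npz")); P=cloud(f)
g=dict(np.load("scene0.npz")); Q=cloud(g)
for n,(u,v) in TOP.items():
    a=P[v-28:v+29,u-28:u+29]; z0=np.median(a[...,2]) if n not in("wood","black") else 0
    m=(a[...,2]-z0>.006).astype(np.uint8)
    k,l=cv2.connectedComponents(m); lab=l[28,28]; q=a[l==lab]
    c=cv2.minEnclosingCircle(np.argwhere(l==lab).astype(np.float32))
    top=q[q[:,2]>np.percentile(q[:,2],50)-.004]
    print(n,'tbl %.4f'%z0,'n',len(q),'mean',q.mean(0).round(4),'zmax %.4f'%q[:,2].max(),'bbox',q.min(0).round(4)[:2],q.max(0).round(4)[:2],'mid',((q.min(0)+q.max(0))/2).round(4)[:2])
    s=Q[(np.hypot(*(Q[...,:2]-q.mean(0)[:2]).transpose(2,0,1))<.05)&(Q[...,2]>.008)]
    if len(s): print('    scene', len(s),s.min(0).round(4),s.max(0).round(4))
E
```

```text
legs tbl 0.0012 n 604 mean [0.394  0.2978 0.0506] zmax 0.9026 bbox [0.3616 0.0205] [0.4239 0.3348] mid [0.3927 0.1777]
    scene 486 [0.3694 0.2768 0.008 ] [0.427  0.3347 0.0505]
torso tbl 0.0010 n 391 mean [0.4639 0.1301 0.0412] zmax 0.9026 bbox [0.3616 0.0205] [0.4907 0.1575] mid [0.4261 0.089 ]
    scene 377 [0.4485 0.1073 0.0083] [0.4932 0.1573 0.0454]
head tbl 0.0007 n 208 mean [ 0.624  -0.0112  0.0437] zmax 0.9026 bbox [ 0.3616 -0.0304] [0.647  0.0205] mid [ 0.5043 -0.0049]
    scene 361 [ 0.6164 -0.0306  0.008 ] [0.6516 0.0054 0.0423]
hips tbl 0.0010 n 434 mean [ 0.5843 -0.3071  0.0325] zmax 0.9026 bbox [ 0.3616 -0.3372] [0.6143 0.0205] mid [ 0.4879 -0.1584]
    scene 547 [ 0.5644 -0.3386  0.008 ] [ 0.6162 -0.2827  0.0409]
spare tbl 0.0012 n 423 mean [ 0.3509 -0.2991  0.0358] zmax 0.9026 bbox [ 0.3255 -0.3297] [0.376  0.0205] mid [ 0.3508 -0.1546]
    scene 296 [ 0.3304 -0.3265  0.0083] [ 0.3772 -0.2797  0.0468]
wood tbl 0.0000 n 952 mean [ 0.4811 -0.101   0.0152] zmax 0.9026 bbox [ 0.3616 -0.1434] [0.522  0.0205] mid [ 0.4418 -0.0614]
    scene 580 [ 0.4404 -0.1435  0.008 ] [ 0.5265 -0.0605  0.0224]
black tbl 0.0000 n 944 mean [0.5723 0.3028 0.0178] zmax 0.9026 bbox [0.3616 0.0205] [0.6169 0.3481] mid [0.4892 0.1843]
    scene 760 [0.5327 0.2649 0.0081] [0.6162 0.3457 0.0229]
purple tbl 0.0008 n 81 mean [0.471  0.2255 0.0472] zmax 0.9026 bbox [0.3616 0.0205] [0.4849 0.241 ] mid [0.4232 0.1307]
    scene 92 [0.4726 0.2258 0.0081] [0.4867 0.2433 0.0383]
grey tbl 0.0007 n 71 mean [ 0.5414 -0.0009  0.027 ] zmax 0.0423 bbox [ 0.5329 -0.0126] [0.5513 0.0092] mid [ 0.5421 -0.0017]
    scene 116 [ 0.5405 -0.0102  0.0083] [0.5564 0.0089 0.0383]
pblack tbl 0.0008 n 77 mean [ 0.4791 -0.2307  0.0261] zmax 0.0425 bbox [ 0.4705 -0.2401] [ 0.4896 -0.2233] mid [ 0.48   -0.2317]
    scene 109 [ 0.478  -0.2418  0.0082] [ 0.4926 -0.2236  0.0396]
```

```bash
cat >> h.py <<'E'
MOD=dict(legs=(.030,.036,.040,(.395,.305)),hips=(.027,.028,.030,(.588,-.311)),torso=(.025,.030,.036,(.467,.132)),head=(.019,.029,.042,(.63,-.0125)),wood=(.042,.012,.012,(.482,-.102)),spare=(.025,.030,.036,(.353,-.303)),black=(.042,.012,.012,(.574,.305)))
def locate(P,Q,n,zb=0,xy=None):
    "P top cloud, Q scene cloud, zb underside height: enclosing circle of the top face; fixed-radius fit of the side"
    r,hs,H,c=MOD[n]; c=np.array(xy if xy is not None else c)
    near=lambda A:A[(np.hypot(A[...,0]-c[0],A[...,1]-c[1])<r+.012)&(A[...,2]<zb+H+.02)]
    p=near(P); p=p[(p[:,2]>zb+H*.5)]
    (tx,ty),tr=cv2.minEnclosingCircle(p[:,:2].astype(np.float32))
    q=near(Q); lo=.016 if n=="head" else min(.008,hs/2); s=q[(q[:,2]>zb+lo)&(q[:,2]<zb+hs)]
    f=least_squares(lambda o:np.hypot(s[:,0]-o[0],s[:,1]-o[1])-r,c,loss='soft_l1',f_scale=.001)
    return (round(tx,4),round(ty,4),round(tr,4)),f.x.round(4),round(float(np.sqrt(2*f.cost/len(s))),4),len(p),len(s),[round(float(np.percentile(A[:,2],99)),4) for A in (p,q)]
E
python3 - <<'E'
from h import *
P=cloud(dict(np.load("top0.npz")));Q=cloud(dict(np.load("scene0.npz")))
for n in MOD: print(n,*locate(P,Q,n))
E
```

```text
legs (0.3947, 0.3059, 0.0295) [0.3946 0.3079] 0.001 553 263 [0.0502, 0.048]
hips (0.5867, -0.3123, 0.028) [ 0.5876 -0.3119] 0.001 413 255 [0.0402, 0.0389]
torso (0.4658, 0.1325, 0.0253) [0.4662 0.1324] 0.0008 376 196 [0.0474, 0.0438]
head (0.6294, -0.0119, 0.0196) [ 0.6305 -0.0126] 0.0007 196 121 [0.0442, 0.0411]
wood (0.4821, -0.1019, 0.0421) [ 0.4793 -0.1027] 0.0046 949 572 [0.0218, 0.0193]
spare (0.3507, -0.304, 0.0259) [ 0.3494 -0.3045] 0.0011 393 154 [0.0472, 0.0453]
black (0.5747, 0.3057, 0.0429) [0.5696 0.3065] 0.0044 938 614 [0.0215, 0.0205]
```

```bash
echo '[[[0,0,0.15],[0,0,0],1],[[0,0,0.276],[0,0,0],1],[[0,0,0.276],[0,0,0],1]]' | python3 -m pendant 20; python3 -c "
from station import status
o=status.observe();print(o['tcp_pos'],o['ee_rot'],o['joint_pos'])"
```

```text
t: 0.4
tcp_pos: [0.1633, -0.5769, 0.1943]
ee_rot: [-0.001, 1.0, -0.001, -0.0]
force: [0.1, -0.3, 0.5]
width: 1.0
gripper_force: 0.0
[ 0.16333716 -0.57692532  0.19427004] [-5.05926956e-04  9.99999671e-01 -6.28514569e-04 -8.34442738e-05] [-1.41006249e+00  3.59209417e-01  1.51094785e+00 -2.25256485e-06
  1.27246091e+00  1.61991524e-01]
```

```bash
echo '[[[0,0,0],[0.2,-0.3,0],1],[[0,0,0],[0.2,-0.3,0],1],[[0,0,0],[0.2,-0.3,0],1],[[0,0,0],[0.2,-0.3,0],1],[[0,0,0],[0.2,-0.3,0],1],[[0,0,0],[0.2,-0.3,0],1],[[0,0,0],[0.2,-0.3,0],1],[[0,0,0],[0.2,-0.3,0],1]]' | python3 -m pendant && echo '[[[0,0,0],[0.12,-0.3,0],1],[[0,0,0],[0.12,-0.3,0],1],[[0,0,0],[0.12,-0.3,0],1],[[0,0,0],[0.12,-0.3,0],1],[[0,0,0],[0.12,-0.3,0],1],[[0,0,0],[0.12,-0.3,0],1],[[0,0,0],[0.12,-0.3,0],1]]' | python3 -m pendant && echo '[[[0,0,0],[-0.088,-0.284,0.08],1],[[0,0,0],[-0.088,-0.284,0.08],1],[[0,0,0],[-0.088,-0.284,0.08],1],[[0,0,0],[-0.088,-0.284,0.08],1],[[0,0,0],[-0.088,-0.284,0.08],1],[[0,0,0],[-0.088,-0.284,0.08],1],[[0,0,0],[-0.088,-0.284,0.08],1],[[0,0,0],[-0.088,-0.284,0.08],1]]' | python3 -m pendant
```

```text
t: 1.2
tcp_pos: [0.3647, -0.2729, 0.1946]
ee_rot: [-0.001, 1.0, 0.004, 0.0]
force: [-0.1, -0.7, -1.0]
width: 1.002
gripper_force: 0.0
t: 1.9
tcp_pos: [0.4847, 0.0255, 0.1948]
ee_rot: [-0.0, 1.0, 0.003, 0.0]
force: [0.1, 0.4, -1.0]
width: 1.002
gripper_force: 0.0
t: 2.7
tcp_pos: [0.3951, 0.3072, 0.1142]
ee_rot: [0.0, 1.0, 0.002, -0.0]
force: [0.2, -0.0, 0.3]
width: 1.001
gripper_force: 0.0
```

```bash
echo '[[[0,0,0],[0,0,0.04],1],[[0,0,0],[0,0,0.08],1],[[0,0,0],[0,0,0.104],1],[[0,0,0],[0,0,0.104],1],[[0,0,0],[0,0,0.104],1]]' | python3 -m pendant && echo '[[[0,0,0],[0,0,0],0.4],[[0,0,0],[0,0,0],0.4],[[0,0,0],[0,0,0],0.4],[[0,0,0],[0,0,0],0.4],[[0,0,0],[0,0,0],0.4],[[0,0,0],[0,0,0],0.4],[[0,0,0],[0,0,0],0.4],[[0,0,0],[0,0,0],0.4]]' | python3 -m pendant 25
```

```text
t: 3.2
tcp_pos: [0.3965, 0.3054, 0.0113]
ee_rot: [0.0, 1.0, -0.001, -0.0]
force: [0.5, -0.1, 0.6]
width: 1.002
gripper_force: 0.0
t: 4.0
tcp_pos: [0.3959, 0.3069, 0.0112]
ee_rot: [-0.0, 1.0, 0.0, 0.0]
force: [-1.0, -0.7, 6.8]
width: 0.615
gripper_force: 23.8
```

```bash
echo '[[[0,0,0],[0,0,-0.02],0.4],[[0,0,0],[0,0,-0.06],0.4],[[0,0,0],[0,0,-0.1],0.4],[[0,0,0],[0,0,-0.12],0.4],[[0,0,0],[0,0,-0.12],0.4]]' | python3 -m pendant; python3 - <<'E'
from station import grab_frame
import cv2
f=grab_frame("scene");cv2.imwrite("pics/s1.png",cv2.resize(f["pixels"][80:230,270:470,::-1],None,fx=3,fy=3))
E
```

```text
t: 4.5
tcp_pos: [0.3976, 0.308, 0.1336]
ee_rot: [-0.002, 1.0, 0.0, 0.003]
force: [0.3, 0.7, -0.4]
width: 0.401
gripper_force: 0.0
```

View pics/s1.png

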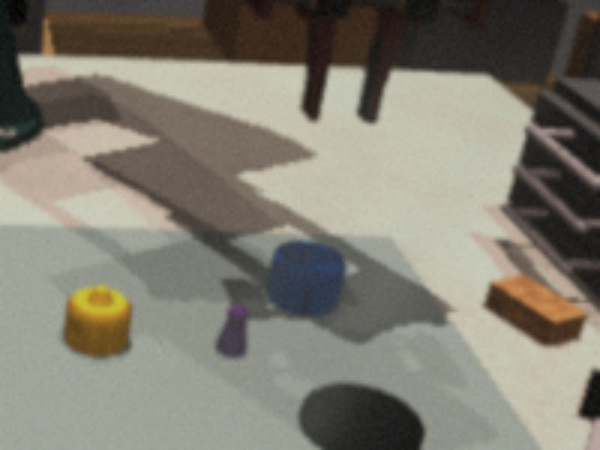

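The crop shows the fingers empty and the legs still standing upright on the mat at about crop (308,278), so the grip slipped off. I'll relocate the part.

```bash
python3 - <<'E'
from h import *
from station import grab_frame,status
P=cloud(grab_frame("top"));Q=cloud(grab_frame("scene"))
for n in("legs","torso","wood"): print(n,*locate(P,Q,n))
Q0=cloud(dict(np.load("scene0.npz")))
for A in (Q0,Q):
  a=A[(np.hypot(A[...,0]-.395,A[...,1]-.306)<.045)&(A[...,2]>.006)]
  for z in np.arange(.006,.054,.006):
    s=a[(a[:,2]>=z)&(a[:,2]<z+.006)]
    if len(s)>3: print(round(z,3),len(s),s.min(0).round(4)[:2],s.max(0).round(4)[:2])
print(status.observe()['joint_pos'])
E
```

```text
legs (0.3892, 0.3059, 0.0279) [0.392  0.3132] 0.001 89 258 [0.0421, 0.0477]
torso (0.4657, 0.1324, 0.0253) [0.4664 0.1324] 0.0009 374 195 [0.0473, 0.0443]
wood (0.482, -0.1018, 0.0422) [ 0.4787 -0.1024] 0.0047 948 578 [0.022, 0.0188]
0.006 55 [0.3956 0.2771] [0.4265 0.3352]
0.012 59 [0.3852 0.2775] [0.4267 0.3327]
0.018 54 [0.3947 0.2768] [0.4268 0.3342]
0.024 57 [0.3903 0.277 ] [0.4264 0.3323]
0.03 56 [0.3919 0.278 ] [0.427  0.3295]
0.036 196 [0.3694 0.2784] [0.4253 0.3347]
0.042 19 [0.3901 0.3001] [0.405  0.3158]
0.048 8 [0.3892 0.3022] [0.4   0.313]
0.006 56 [0.3871 0.2829] [0.4243 0.3401]
0.012 51 [0.3862 0.2834] [0.4239 0.3385]
0.018 55 [0.3948 0.2826] [0.4235 0.3362]
0.024 55 [0.3857 0.2831] [0.4238 0.3354]
0.03 58 [0.3932 0.2831] [0.4255 0.337 ]
0.036 197 [0.363  0.2837] [0.4233 0.3394]
0.042 17 [0.3877 0.3058] [0.4002 0.3218]
0.048 6 [0.3905 0.3105] [0.3976 0.317 ]
[5.21343533e-01 2.90674162e-01 1.80088495e+00 1.51642781e-04
 1.05191172e+00 2.09224898e+00]
```

```bash
cat >> h.py <<'E'
def proj(f,p):
    q=np.array(f["rotation"]); c=R.from_quat(q[[1,2,3,0]]).inv().apply(np.atleast_2d(p)-f["origin"])*[1,-1,-1]
    return cv2.projectPoints(c.reshape(-1,1,3),np.zeros(3),np.zeros(3),np.array(f["K"]),np.array([float(f["k1"]),0,0,0,0]))[0].reshape(-1,2).round(1)
E
python3 - <<'E'
from h import *
from station import grab_frame
f=grab_frame("scene")
print(proj(f,[[.3976,.308,.1336],[.3976,.2904,.1336],[.3976,.3256,.1336],[.392,.313,.04]]))
Q=cloud(f)
a=Q[95:135,360:410]; m=(a[...,0]<.5)&(a[...,0]>.3)&(a[...,2]>.1)&(a[...,2]<.2)
for z in (.13,.14,.15,.16,.17,.18):
    s=a[m&(a[...,2]>=z)&(a[...,2]<z+.01)]; print(z,len(s),np.sort(s[:,1]).round(3)[::3],s[:,0].max().round(3) if len(s) else'')
g=grab_frame("top");print(proj(g,[[.3976,.308,.1336],[.392,.313,.04]]))
cv2.imwrite("pics/t1.png",cv2.resize(g["pixels"][170:300,60:220,::-1],None,fx=4,fy=4))
cv2.imwrite("pics/s2.png",cv2.resize(f["pixels"][60:200,310:450,::-1],None,fx=4,fy=4))
E
```

```text
[[379.4 129.7]
 [372.  129.4]
 [386.9 130. ]
 [373.1 164.6]]
0.13 0 [] 
0.14 0 [] 
0.15 20 [0.281 0.283 0.286 0.325 0.326 0.329 0.332] 0.409
0.16 57 [0.279 0.28  0.28  0.28  0.28  0.282 0.283 0.285 0.287 0.324 0.325 0.325
 0.326 0.326 0.326 0.327 0.328 0.331 0.331] 0.408
0.17 55 [0.279 0.28  0.28  0.28  0.28  0.281 0.283 0.285 0.287 0.288 0.325 0.326
 0.326 0.326 0.327 0.328 0.329 0.331 0.332] 0.408
0.18 66 [0.279 0.279 0.279 0.279 0.28  0.281 0.281 0.283 0.285 0.286 0.287 0.289
 0.323 0.324 0.324 0.325 0.325 0.326 0.328 0.329 0.331 0.332] 0.408
[[107.3 237.2]
 [120.1 241.9]]
```

View pics/t1.png

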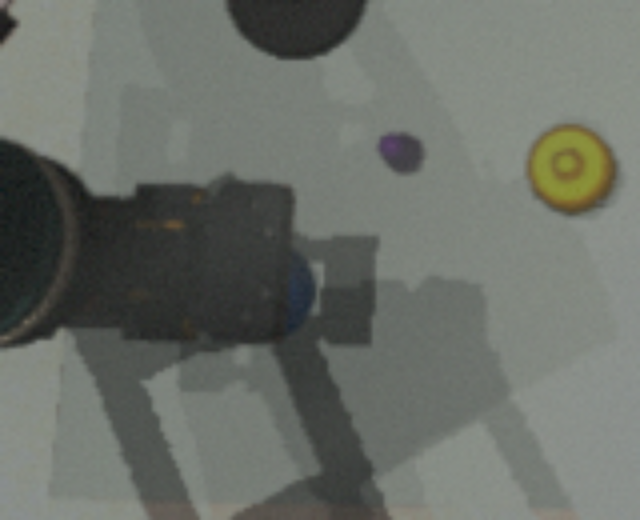

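View pics/s2.png

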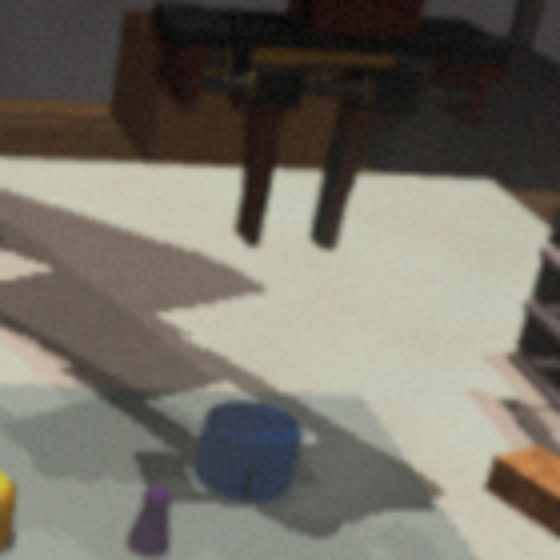

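The images show the fingertips at about z 0.153 while the reported TCP is at z 0.134. The fingers really end about 19 mm higher than reported, so I only caught the rounded rim. I'll redo the grasp lower, in careful steps.

```bash
python3 -c "
from station import env;print(env.grip_point_offset)"; echo '[[[0,0,0],[-0.005,-0.005,0],1],[[0,0,0],[-0.005,-0.005,0],1],[[0,0,0],[-0.005,-0.005,0],1],[[0,0,0],[-0.005,-0.005,0.04],1],[[0,0,0],[-0.005,-0.005,0.08],1],[[0,0,0],[-0.005,-0.005,0.12],1],[[0,0,0],[-0.005,-0.005,0.122],1],[[0,0,0],[-0.005,-0.005,0.122],1]]' | python3 -m pendant && echo '[[[0,0,0],[0,0,0.005],1],[[0,0,0],[0,0,0.01],1],[[0,0,0],[0,0,0.015],1],[[0,0,0],[0,0,0.02],1],[[0,0,0],[0,0,0.02],1]]' | python3 -m pendant
```

```text
0.0187
t: 5.55
tcp_pos: [0.39, 0.3113, 0.0085]
ee_rot: [0.001, 1.0, -0.0, -0.001]
force: [-0.9, -0.5, 0.2]
width: 0.998
gripper_force: 0.0
t: 6.05
tcp_pos: [0.3903, 0.3115, -0.0115]
ee_rot: [0.0, 1.0, -0.0, -0.0]
force: [0.1, 0.1, -0.1]
width: 0.998
gripper_force: 0.0
```

```bash
echo '[[[0,0,0],[0,0,0],0.4],[[0,0,0],[0,0,0],0.4],[[0,0,0],[0,0,0],0.4],[[0,0,0],[0,0,0],0.4],[[0,0,0],[0,0,0],0.4],[[0,0,0],[0,0,0],0.4]]' | python3 -m pendant 30 && echo '[[[0,0,0],[0,0,-0.02],0.4],[[0,0,0],[0,0,-0.05],0.4],[[0,0,0],[0,0,-0.09],0.4],[[0,0,0],[0,0,-0.11],0.4],[[0,0,0],[0,0,-0.11],0.4]]' | python3 -m pendant
```

```text
t: 6.65
tcp_pos: [0.3906, 0.3117, -0.0111]
ee_rot: [-0.0, 1.0, -0.0, 0.0]
force: [-0.0, 0.6, 0.9]
width: 0.668
gripper_force: 30.0
t: 7.15
tcp_pos: [0.3927, 0.3129, 0.1015]
ee_rot: [-0.002, 1.0, -0.0, 0.003]
force: [0.6, -0.1, -0.8]
width: 0.672
gripper_force: 30.0
```

```bash
echo '[[[0,0,0],[0.06,0.28,0],0.4],[[0,0,0],[0.06,0.28,0],0.4],[[0,0,0],[0.06,0.28,0],0.4],[[0,0,0],[0.06,0.28,0],0.4],[[0,0,0],[0.06,0.28,0],0.4],[[0,0,0],[0.06,0.28,0],0.4],[[0,0,0],[0.06,0.28,0],0.4]]' | python3 -m pendant && echo '[[[0,0,0],[0.028,0.135,0],0.4],[[0,0,0],[0.028,0.135,0],0.4],[[0,0,0],[0.028,0.135,0],0.4],[[0,0,0],[0.028,0.135,0.02],0.4],[[0,0,0],[0.028,0.135,0.05],0.4],[[0,0,0],[0.028,0.135,0.06],0.4],[[0,0,0],[0.028,0.135,0.06],0.4]]' | python3 -m pendant; python3 - <<'E'
from station import grab_frame
from h import *
f=grab_frame("scene");Q=cloud(f)
cv2.imwrite("pics/s3.png",cv2.resize(f["pixels"][80:230,130:280,::-1],None,fx=4,fy=4))
s=Q[(np.hypot(Q[...,0]-.482,Q[...,1]+.102)<.045)&(Q[...,2]>.056)&(Q[...,2]<.08)]
f=least_squares(lambda o:np.hypot(s[:,0]-o[0],s[:,1]-o[1])-.03,(.482,-.1),loss='soft_l1',f_scale=.001);print(len(s),f.x,f.cost)
E
```

```text
t: 7.85
tcp_pos: [0.4511, 0.0278, 0.0977]
ee_rot: [0.0, 1.0, -0.003, -0.0]
force: [0.2, -0.2, -1.1]
width: 0.671
gripper_force: 30.0
t: 8.55
tcp_pos: [0.4762, -0.1018, 0.0367]
ee_rot: [-0.001, 1.0, 0.0, -0.003]
force: [0.5, 0.5, -0.9]
width: 0.672
gripper_force: 30.0
325 [ 0.47755183 -0.101773  ] 0.0003765668844348828
```

View pics/s3.png

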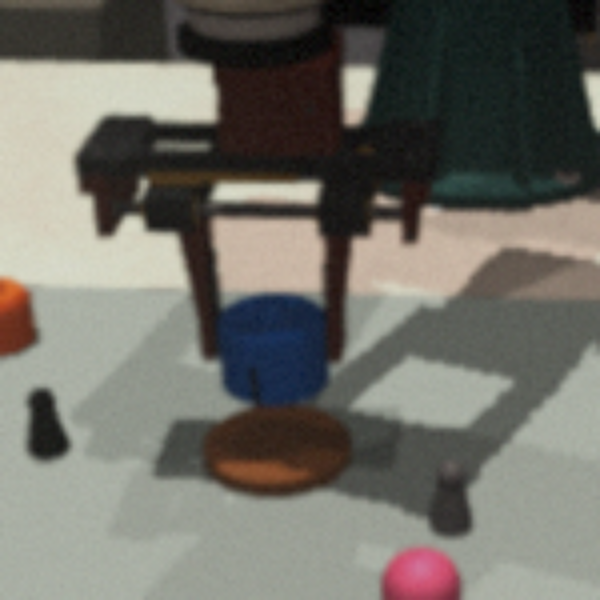

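The legs hang upright over the wooden stand, 4 mm short in x. I'll correct that and lower them.

```bash
echo '[[[0,0,0],[0.004,0,0.005],0.4],[[0,0,0],[0.004,0,0.015],0.4],[[0,0,0],[0.004,0,0.022],0.4],[[0,0,0],[0.004,0,0.028],0.4],[[0,0,0],[0.004,0,0.032],0.4],[[0,0,0],[0.004,0,0.035],0.4],[[0,0,0],[0.004,0,0.035],0.4]]' | python3 -m pendant
```

```text
t: 9.3
tcp_pos: [0.4822, -0.1033, 0.0034]
ee_rot: [-0.0, 1.0, -0.0, -0.0]
force: [0.2, -0.0, -0.3]
width: 0.669
gripper_force: 30.0
```

```bash
echo '[[[0,0,0],[0,0,0.002],0.4],[[0,0,0],[0,0,0.003],0.4],[[0,0,0],[0,0,0.004],0.4],[[0,0,0],[0,0,0.004],0.4]]' | python3 -m pendant
```

```text
t: 9.7
tcp_pos: [0.4826, -0.1034, 0.0009]
ee_rot: [0.0, 1.0, -0.0, 0.0]
force: [-3.6, 1.2, 12.1]
width: 0.672
gripper_force: 30.0
```

```bash
echo '[[[0,0,0],[0,0,-0.002],1],[[0,0,0],[0,0,-0.002],1],[[0,0,0],[0,0,-0.002],1],[[0,0,0],[0,0,-0.002],1],[[0,0,0],[0,0,-0.04],1],[[0,0,0],[0,0,-0.08],1],[[0,0,0],[0,0,-0.1],1],[[0,0,0],[0,0,-0.1],1]]' | python3 -m pendant && echo '[[[0,0,0],[0.105,0.209,0],1],[[0,0,0],[0.105,0.209,0],1],[[0,0,0],[0.105,0.209,0],1],[[0,0,0],[0.105,0.209,0],1],[[0,0,0],[0.105,0.209,0],1],[[0,0,0],[0.105,0.209,0],1],[[0,0,0],[0.105,0.209,0],1]]' | python3 -m pendant; python3 - <<'E'
from station import grab_frame
from h import *
f=grab_frame("scene");Q=cloud(f);P=cloud(grab_frame("top"))
print(locate(P,Q,"legs",.012,(.482,-.102)))
cv2.imwrite("pics/s4.png",cv2.resize(f["pixels"][80:270,60:300,::-1],None,fx=3,fy=3))
E
```

```text
t: 10.5
tcp_pos: [0.4849, -0.1042, 0.1025]
ee_rot: [0.001, 1.0, -0.0, 0.003]
force: [1.1, -0.3, -0.1]
width: 1.0
gripper_force: 0.0
t: 11.2
tcp_pos: [0.5863, -0.3122, 0.0976]
ee_rot: [-0.001, 1.0, -0.001, -0.001]
force: [-0.8, 0.6, 0.0]
width: 1.0
gripper_force: 0.0Traceback (most recent call last):
  File "<stdin>", line 4, in <module>
  File "h.py", line 25, in locate
    return (round(tx,4),round(ty,4),round(tr,4)),f.x.round(4),round(float(np.sqrt(2*f.cost/len(s))),4),len(p),len(s),[round(float(np.percentile(A[:,2],99)),4) for A in (p,q)]
                                                                                                                                  ~~~~~~~~~~~~~^^^^^^^^^^^
    return _quantile_unchecked(
        a, q, axis, out, overwrite_input, method, keepdims, weights)
    return _ureduce(a,
                    func=_quantile_ureduce_func,
    ...<5 lines>...
                    overwrite_input=overwrite_input,
                    method=method)
    r = func(a, **kwargs)
    result = _quantile(arr,
                       quantiles=q,
    ...<2 lines>...
                       out=out,
                       weights=wgt)
    slices_having_nans = np.isnan(arr[-1, ...])
                                  ~~~^^^^^^^^^
IndexError: index -1 is out of bounds for axis 0 with size 0
```

The top view was blocked by the arm, so I'll use the scene camera alone.

```bash
cat >> h.py <<'E'
def side(Q,r,lo,hi,xy):
    "scene-camera centre of an upright cylinder of radius r, between heights lo and hi, plus its top height"
    near=Q[(np.hypot(Q[...,0]-xy[0],Q[...,1]-xy[1])<r+.014)]
    s=near[(near[:,2]>lo)&(near[:,2]<hi)]
    f=least_squares(lambda o:np.hypot(s[:,0]-o[0],s[:,1]-o[1])-r,xy,loss='soft_l1',f_scale=.001)
    n=near[near[:,2]<hi+.03]
    return f.x.round(4),len(s),'top z %.4f'%np.percentile(n[:,2],99)
E
python3 - <<'E'
from station import grab_frame
from h import *
f=grab_frame("scene");Q=cloud(f)
print(side(Q,.030,.018,.046,(.482,-.102)), side(Q,.027,.006,.027,(.587,-.312)))
cv2.imwrite("pics/s4.png",cv2.resize(f["pixels"][80:270,60:300,::-1],None,fx=3,fy=3))
E
```

```text
(array([ 0.4837, -0.1032]), 305, 'top z 0.0589') (array([ 0.5874, -0.3119]), 254, 'top z 0.0392')
```

View pics/s4.png

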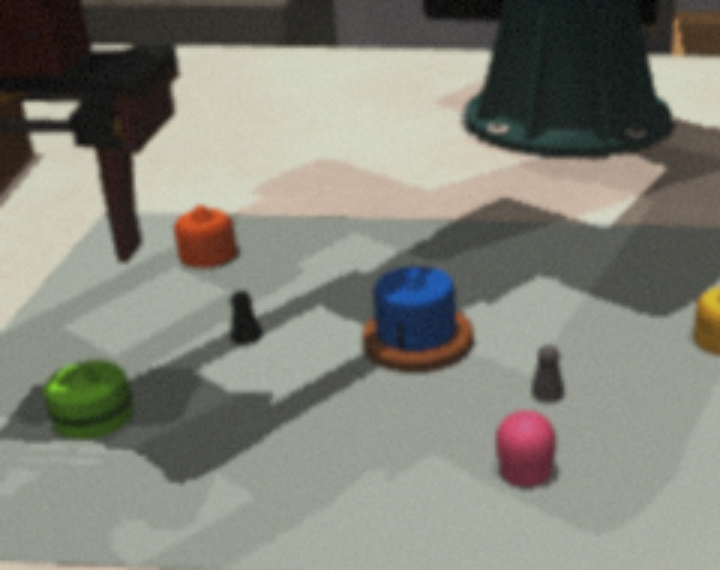

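The legs are seated, with blue flat on the stand at crop (415,310). Next is the hips.

```bash
echo '[[[0,0,0],[0.001,0,0.04],1],[[0,0,0],[0.001,0,0.08],1],[[0,0,0],[0.001,0,0.1],1],[[0,0,0],[0.001,0,0.107],1],[[0,0,0],[0.001,0,0.11],1],[[0,0,0],[0.001,0,0.11],1]]' | python3 -m pendant && echo '[[[0,0,0],[0,0,0],0.4],[[0,0,0],[0,0,0],0.4],[[0,0,0],[0,0,0],0.4],[[0,0,0],[0,0,0],0.4],[[0,0,0],[0,0,0],0.4],[[0,0,0],[0,0,0],0.4],[[0,0,0],[0,0,0],0.4]]' | python3 -m pendant 30
```

```text
t: 11.95
tcp_pos: [0.589, -0.3122, -0.0094]
ee_rot: [0.0, 1.0, 0.0, 0.0]
force: [0.1, 1.1, 0.2]
width: 1.002
gripper_force: 0.0
t: 12.65
tcp_pos: [0.5886, -0.3125, -0.01]
ee_rot: [0.0, 1.0, -0.0, 0.0]
force: [-0.4, 0.4, 3.4]
width: 0.6
gripper_force: 30.0
```

```bash
echo '[[[0,0,0],[0,0,0],0.8],[[0,0,0],[0,0,0],0.8],[[0,0,0],[0,0,0.002],0.8],[[0,0,0],[0,0,0.004],0.8],[[0,0,0],[0,0,0.004],0.8],[[0,0,0],[0,0,0.004],0.8]]' | python3 -m pendant && echo '[[[0,0,0],[0,0,0],0.4],[[0,0,0],[0,0,0],0.4],[[0,0,0],[0,0,0],0.4],[[0,0,0],[0,0,0],0.4],[[0,0,0],[0,0,0],0.4]]' | python3 -m pendant 30 && echo '[[[0,0,0],[0,0,-0.02],0.4],[[0,0,0],[0,0,-0.06],0.4],[[0,0,0],[0,0,-0.1],0.4],[[0,0,0],[0,0,-0.13],0.4],[[0,0,0],[0,0,-0.13],0.4]]' | python3 -m pendant
```

```text
t: 13.25
tcp_pos: [0.5883, -0.3123, -0.0145]
ee_rot: [-0.0, 1.0, -0.0, -0.0]
force: [-0.0, -1.2, -0.1]
width: 0.802
gripper_force: 0.0
t: 13.75
tcp_pos: [0.5885, -0.3124, -0.0142]
ee_rot: [-0.0, 1.0, -0.0, 0.0]
force: [0.0, -0.0, 0.6]
width: 0.6
gripper_force: 30.0
t: 14.25
tcp_pos: [0.5915, -0.3144, 0.1209]
ee_rot: [0.002, 1.0, -0.0, 0.004]
force: [-0.1, 0.0, -0.5]
width: 0.601
gripper_force: 30.0
```

```bash
echo '[[[0,0,0],[-0.105,-0.21,0],0.4],[[0,0,0],[-0.105,-0.21,0],0.4],[[0,0,0],[-0.105,-0.21,0],0.4],[[0,0,0],[-0.105,-0.21,0],0.4],[[0,0,0],[-0.105,-0.21,0],0.4],[[0,0,0],[-0.105,-0.21,0],0.4],[[0,0,0],[-0.105,-0.21,0.02],0.4],[[0,0,0],[-0.105,-0.21,0.04],0.4]]' | python3 -m pendant && echo '[[[0,0,0],[0,0,0],0.4],[[0,0,0],[0,0,0],0.4]]' | python3 -m pendant && python3 - <<'E'
from station import grab_frame
from h import *
f=grab_frame("scene");Q=cloud(f)
print(side(Q,.030,.018,.046,(.482,-.102)), side(Q,.027,.097,.112,(.484,-.102)))
cv2.imwrite("pics/s5.png",cv2.resize(f["pixels"][60:220,130:290,::-1],None,fx=3,fy=3))
E
```

```text
t: 15.05
tcp_pos: [0.4843, -0.1028, 0.0753]
ee_rot: [0.0, 1.0, 0.0, 0.001]
force: [-0.1, -0.2, -0.8]
width: 0.6
gripper_force: 30.0
t: 15.25
tcp_pos: [0.4832, -0.1026, 0.0752]
ee_rot: [-0.0, 1.0, -0.0, -0.001]
force: [0.4, 0.3, -1.0]
width: 0.599
gripper_force: 30.0
(array([ 0.4836, -0.1031]), 302, 'top z 0.0590') (array([ 0.483, -0.102]), 201, 'top z 0.1392')
```

```bash
echo '[[[0,0,0],[0,0.001,0.01],0.4],[[0,0,0],[0,0.001,0.02],0.4],[[0,0,0],[0,0.001,0.026],0.4],[[0,0,0],[0,0.001,0.031],0.4],[[0,0,0],[0,0.001,0.035],0.4],[[0,0,0],[0,0.001,0.037],0.4],[[0,0,0],[0,0.001,0.038],0.4],[[0,0,0],[0,0.001,0.038],0.4]]' | python3 -m pendant
```

```text
t: 16.1
tcp_pos: [0.4836, -0.1034, 0.0379]
ee_rot: [-0.0, 1.0, -0.0, 0.0]
force: [0.7, -0.3, -1.2]
width: 0.599
gripper_force: 30.0
```

```bash
echo '[[[0,0,0],[0,0,0.0005],0.4],[[0,0,0],[0,0,0.001],0.4],[[0,0,0],[0,0,0.0015],0.4],[[0,0,0],[0,0,0.0015],0.4]]' | python3 -m pendant
```

```text
t: 16.5
tcp_pos: [0.4838, -0.1034, 0.0377]
ee_rot: [0.0, 1.0, -0.0, 0.0]
force: [-3.5, 1.2, 15.0]
width: 0.6
gripper_force: 30.0
```

```bash
echo '[[[0,0,0],[0,0,-0.001],1],[[0,0,0],[0,0,-0.001],1],[[0,0,0],[0,0,-0.001],1],[[0,0,0],[0,0,-0.001],1],[[0,0,0],[0,0,-0.04],1],[[0,0,0],[0,0,-0.08],1],[[0,0,0],[0,0,-0.08],1]]' | python3 -m pendant && echo '[[[0,0,0],[-0.018,-0.236,0],1],[[0,0,0],[-0.018,-0.236,0],1],[[0,0,0],[-0.018,-0.236,0],1],[[0,0,0],[-0.018,-0.236,0],1],[[0,0,0],[-0.018,-0.236,0],1],[[0,0,0],[-0.018,-0.236,0.04],1],[[0,0,0],[-0.018,-0.236,0.07],1],[[0,0,0],[-0.018,-0.236,0.07],1]]' | python3 -m pendant && python3 - <<'E'
from station import grab_frame
from h import *
f=grab_frame("scene");Q=cloud(f)
print(side(Q,.030,.018,.046,(.482,-.102)), side(Q,.027,.056,.078,(.484,-.102)))
cv2.imwrite("pics/s6.png",cv2.resize(f["pixels"][90:240,160:360,::-1],None,fx=3,fy=3))
E
```

```text
t: 17.2
tcp_pos: [0.4872, -0.1046, 0.1205]
ee_rot: [0.001, 1.0, -0.0, 0.004]
force: [1.2, -0.4, 0.2]
width: 1.001
gripper_force: 0.0
t: 18.0
tcp_pos: [0.4614, 0.1326, 0.0427]
ee_rot: [0.001, 1.0, 0.0, -0.004]
force: [-0.8, -0.2, -0.6]
width: 1.002
gripper_force: 0.0
(array([ 0.4837, -0.1031]), 305, 'top z 0.0746') (array([ 0.4834, -0.1031]), 234, 'top z 0.0880')
```

View pics/s6.png

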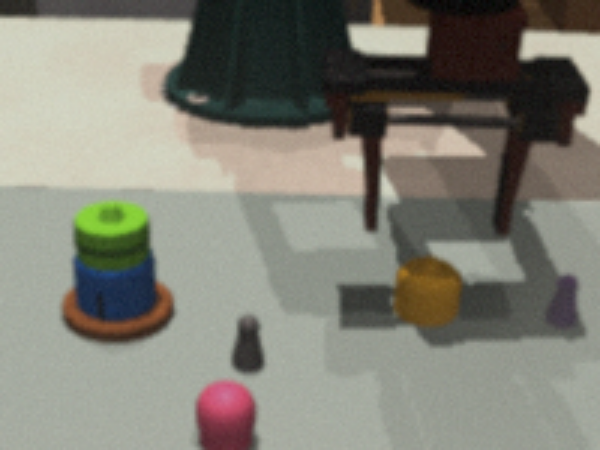

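The hips are seated squarely on the legs at crop (112,235), and the fingers straddle the torso at (428,292).

```bash
echo '[[[0,0,0],[0,0,0.02],1],[[0,0,0],[0,0,0.04],1],[[0,0,0],[0,0,0.05],1],[[0,0,0],[0,0,0.054],1],[[0,0,0],[0,0,0.054],1]]' | python3 -m pendant && echo '[[[0,0,0],[0,0,0],0.4],[[0,0,0],[0,0,0],0.4],[[0,0,0],[0,0,0],0.4],[[0,0,0],[0,0,0],0.4],[[0,0,0],[0,0,0],0.4],[[0,0,0],[0,0,0],0.4],[[0,0,0],[0,0,0],0.4]]' | python3 -m pendant 30
```

```text
t: 18.55
tcp_pos: [0.4658, 0.1325, -0.0074]
ee_rot: [-0.0, 1.0, -0.0, 0.0]
force: [0.6, -0.2, -0.1]
width: 1.0
gripper_force: 0.0
t: 19.25
tcp_pos: [0.4656, 0.1327, -0.0075]
ee_rot: [-0.0, 1.0, -0.0, 0.0]
force: [-0.7, -1.1, 4.3]
width: 0.556
gripper_force: 30.0
```

Upward force again means the grip is near the shoulder, so I'll regrip 7 mm lower.

```bash
echo '[[[0,0,0],[0,0,0],0.8],[[0,0,0],[0,0,0],0.8],[[0,0,0],[0,0,0.003],0.8],[[0,0,0],[0,0,0.007],0.8],[[0,0,0],[0,0,0.007],0.8],[[0,0,0],[0,0,0.007],0.8]]' | python3 -m pendant && echo '[[[0,0,0],[0,0,0],0.4],[[0,0,0],[0,0,0],0.4],[[0,0,0],[0,0,0],0.4],[[0,0,0],[0,0,0],0.4],[[0,0,0],[0,0,0],0.4]]' | python3 -m pendant 30 && echo '[[[0,0,0],[0,0,-0.02],0.4],[[0,0,0],[0,0,-0.06],0.4],[[0,0,0],[0,0,-0.1],0.4],[[0,0,0],[0,0,-0.14],0.4],[[0,0,0],[0,0,-0.14],0.4]]' | python3 -m pendant
```

```text
t: 19.85
tcp_pos: [0.4652, 0.1326, -0.015]
ee_rot: [0.0, 1.0, -0.0, -0.0]
force: [-0.2, 0.1, 0.4]
width: 0.805
gripper_force: 0.0
t: 20.35
tcp_pos: [0.4656, 0.1327, -0.0146]
ee_rot: [-0.0, 1.0, -0.0, 0.0]
force: [0.5, 0.1, 0.2]
width: 0.56
gripper_force: 30.0
t: 20.85
tcp_pos: [0.4695, 0.1333, 0.1301]
ee_rot: [-0.001, 1.0, -0.0, 0.005]
force: [0.7, 0.6, -1.2]
width: 0.558
gripper_force: 30.0
```

```bash
echo '[[[0,0,0],[0.018,0.236,0],0.4],[[0,0,0],[0.018,0.236,0],0.4],[[0,0,0],[0.018,0.236,0],0.4],[[0,0,0],[0.018,0.236,0],0.4],[[0,0,0],[0.018,0.236,0],0.4],[[0,0,0],[0.018,0.236,0.01],0.4],[[0,0,0],[0.018,0.236,0.02],0.4],[[0,0,0],[0.018,0.236,0.02],0.4]]' | python3 -m pendant && echo '[[[0,0,0],[0,0,0],0.4],[[0,0,0],[0,0,0],0.4]]' | python3 -m pendant && python3 - <<'E'
from station import grab_frame
from h import *
Q=cloud(grab_frame("scene"))
print(side(Q,.027,.056,.078,(.484,-.102)), side(Q,.025,.124,.145,(.484,-.102)))
E
```

```text
t: 21.65
tcp_pos: [0.4811, -0.1017, 0.103]
ee_rot: [-0.001, 1.0, 0.0, -0.002]
force: [-0.6, 0.7, -0.0]
width: 0.559
gripper_force: 30.0
t: 21.85
tcp_pos: [0.4834, -0.1022, 0.1052]
ee_rot: [-0.0, 1.0, 0.001, -0.0]
force: [-0.1, 0.3, -0.1]
width: 0.558
gripper_force: 30.0
(array([ 0.4834, -0.1031]), 234, 'top z 0.0877') (array([ 0.4836, -0.1015]), 275, 'top z 0.1724')
```

Well aligned. Lowering 38 mm plus a light press.

```bash
echo '[[[0,0,0],[0,0.001,0.01],0.4],[[0,0,0],[0,0.001,0.02],0.4],[[0,0,0],[0,0.001,0.027],0.4],[[0,0,0],[0,0.001,0.032],0.4],[[0,0,0],[0,0.001,0.036],0.4],[[0,0,0],[0,0.001,0.038],0.4],[[0,0,0],[0,0.001,0.039],0.4],[[0,0,0],[0,0.001,0.039],0.4]]' | python3 -m pendant
```

```text
t: 22.7
tcp_pos: [0.4834, -0.1044, 0.0673]
ee_rot: [-0.0, 1.0, -0.0, 0.0]
force: [-3.2, 0.7, 11.4]
width: 0.563
gripper_force: 30.0
```

```bash
echo '[[[0,0,0],[0,0,-0.001],1],[[0,0,0],[0,0,-0.001],1],[[0,0,0],[0,0,-0.001],1],[[0,0,0],[0,0,-0.001],1],[[0,0,0],[0,0,-0.04],1],[[0,0,0],[0,0,-0.08],1],[[0,0,0],[0,0,-0.08],1]]' | python3 -m pendant && echo '[[[0,0,0],[0.146,-0.092,0],1],[[0,0,0],[0.146,-0.092,0],1],[[0,0,0],[0.146,-0.092,0],1],[[0,0,0],[0.146,-0.092,0],1],[[0,0,0],[0.146,-0.092,0.04],1],[[0,0,0],[0.146,-0.092,0.08],1],[[0,0,0],[0.146,-0.092,0.1],1],[[0,0,0],[0.146,-0.092,0.1],1]]' | python3 -m pendant && python3 - <<'E'
from station import grab_frame
from h import *
f=grab_frame("scene");Q=cloud(f)
print(side(Q,.025,.086,.11,(.484,-.102)),side(Q,.019,.017,.028,(.63,-.012)))
cv2.imwrite("pics/s7.png",cv2.resize(f["pixels"][80:260,150:350,::-1],None,fx=3,fy=3))
E
```

```text
t: 23.4
tcp_pos: [0.4873, -0.1057, 0.1507]
ee_rot: [0.001, 1.0, -0.0, 0.004]
force: [1.0, -0.5, -0.5]
width: 1.0
gripper_force: 0.0
t: 24.2
tcp_pos: [0.6258, -0.0118, 0.042]
ee_rot: [-0.001, 1.0, -0.0, -0.004]
force: [0.9, 0.5, 0.4]
width: 1.0
gripper_force: 0.0
(array([ 0.484, -0.102]), 0, 'top z 0.0693') (array([ 0.6308, -0.0125]), 97, 'top z 0.0407')
```

View pics/s7.png

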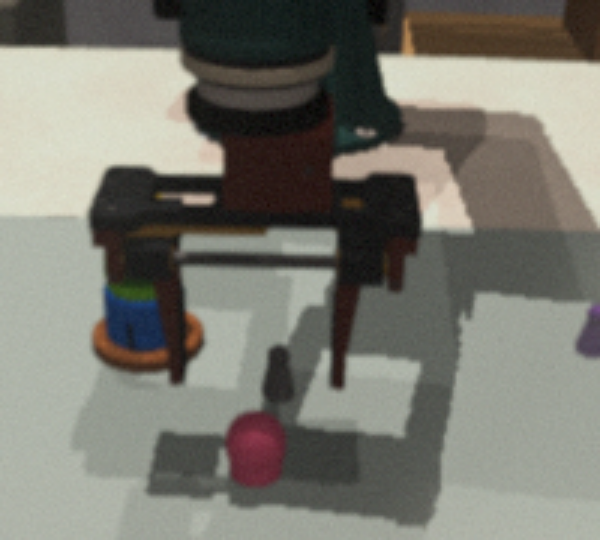

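The body is clear of the stack and the fingers straddle the head at crop (256,450). I'll descend and grip.

```bash
echo '[[[0,0,0],[0.001,0,0.02],1],[[0,0,0],[0.001,0,0.04],1],[[0,0,0],[0.001,0,0.05],1],[[0,0,0],[0.001,0,0.054],1],[[0,0,0],[0.001,0,0.057],1],[[0,0,0],[0.001,0,0.057],1]]' | python3 -m pendant
```

```text
t: 24.85
tcp_pos: [0.631, -0.0125, -0.0101]
ee_rot: [0.0, 1.0, -0.0, 0.0]
force: [0.7, -0.5, 0.7]
width: 0.999
gripper_force: 0.0
```

```bash
echo '[[[0,0,0],[0,0,0.002],0.6],[[0,0,0],[0,0,0.005],0.6],[[0,0,0],[0,0,0.005],0.6],[[0,0,0],[0,0,0.005],0.2],[[0,0,0],[0,0,0.005],0.2],[[0,0,0],[0,0,0.005],0.2],[[0,0,0],[0,0,0.005],0.2],[[0,0,0],[0,0,0.005],0.2]]' | python3 -m pendant 25 && echo '[[[0,0,0],[0,0,-0.02],0.2],[[0,0,0],[0,0,-0.06],0.2],[[0,0,0],[0,0,-0.1],0.2],[[0,0,0],[0,0,-0.14],0.2],[[0,0,0],[0,0,-0.175],0.2],[[0,0,0],[0,0,-0.175],0.2],[[0,0,0],[0,0,-0.175],0.2]]' | python3 -m pendant
```

```text
t: 25.65
tcp_pos: [0.6305, -0.0124, -0.0157]
ee_rot: [-0.0, 1.0, -0.0, 0.0]
force: [-0.0, -0.5, -0.4]
width: 0.428
gripper_force: 25.0
t: 26.35
tcp_pos: [0.6309, -0.0124, 0.16]
ee_rot: [0.0, 1.0, -0.0, 0.001]
force: [-0.3, -0.0, -0.7]
width: 0.423
gripper_force: 25.0
```

```bash
echo '[[[0,0,0],[-0.147,0.091,0],0.2],[[0,0,0],[-0.147,0.091,0],0.2],[[0,0,0],[-0.147,0.091,0],0.2],[[0,0,0],[-0.147,0.091,0],0.2],[[0,0,0],[-0.147,0.091,0.01],0.2],[[0,0,0],[-0.147,0.091,0.02],0.2],[[0,0,0],[-0.147,0.091,0.02],0.2],[[0,0,0],[-0.147,0.091,0.02],0.2]]' | python3 -m pendant && python3 - <<'E'
from station import grab_frame
from h import *
f=grab_frame("scene");Q=cloud(f)
print(side(Q,.025,.086,.11,(.484,-.102)),side(Q,.019,.171,.184,(.484,-.102)))
cv2.imwrite("pics/s8.png",cv2.resize(f["pixels"][40:220,120:300,::-1],None,fx=3,fy=3))
E
```

```text
t: 27.15
tcp_pos: [0.484, -0.1026, 0.1382]
ee_rot: [-0.0, 1.0, 0.0, -0.001]
force: [-0.5, 1.7, 0.0]
width: 0.425
gripper_force: 25.0
(array([ 0.4837, -0.1041]), 244, 'top z 0.1251') (array([ 0.4834, -0.1015]), 184, 'top z 0.2101')
```

View pics/s8.png

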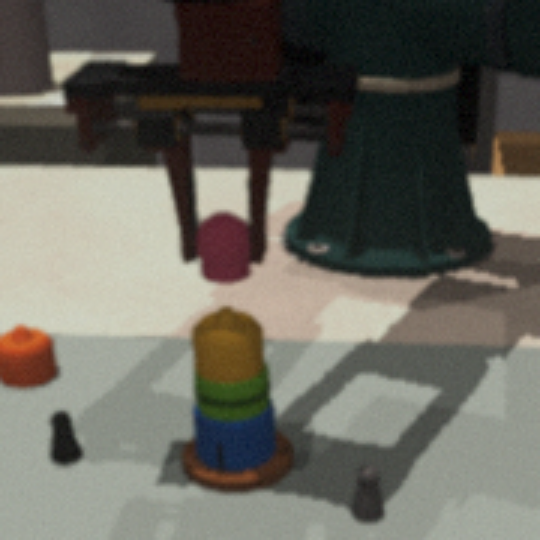

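The legs, hips and torso stand straight at crop (230,390), and the upright head hangs over them at (223,248). I'll shift 1.5 mm and lower about 36 mm.

```bash
echo '[[[0,0,0],[0,0.001,0.01],0.2],[[0,0,0],[0,0.0015,0.02],0.2],[[0,0,0],[0,0.0015,0.026],0.2],[[0,0,0],[0,0.0015,0.031],0.2],[[0,0,0],[0,0.0015,0.034],0.2],[[0,0,0],[0,0.0015,0.036],0.2],[[0,0,0],[0,0.0015,0.037],0.2],[[0,0,0],[0,0.0015,0.037],0.2]]' | python3 -m pendant
```

```text
t: 28.0
tcp_pos: [0.4837, -0.105, 0.1025]
ee_rot: [0.0, 1.0, -0.0, 0.0]
force: [-0.7, 0.6, -0.4]
width: 0.43
gripper_force: 25.0
```

```bash
echo '[[[0,0,0],[0,0,0.0005],0.2],[[0,0,0],[0,0,0.001],0.2],[[0,0,0],[0,0,0.0015],0.2],[[0,0,0],[0,0,0.0015],0.2]]' | python3 -m pendant
```

```text
t: 28.4
tcp_pos: [0.4842, -0.1051, 0.1022]
ee_rot: [0.0, 1.0, -0.0, 0.001]
force: [-2.3, 0.9, 12.3]
width: 0.421
gripper_force: 25.0
```

```bash
echo '[[[0,0,0],[0,0,-0.001],0.8],[[0,0,0],[0,0,-0.001],0.8],[[0,0,0],[0,0,-0.001],0.8],[[0,0,0],[0,0,-0.001],0.8],[[0,0,0],[0,0,-0.03],0.8],[[0,0,0],[0,0,-0.07],0.8],[[0,0,0],[0,0,-0.11],0.8],[[0,0,0],[0,0,-0.11],0.8]]' | python3 -m pendant && echo '[[[0,0,0],[-0.02,-0.25,0],0.8],[[0,0,0],[-0.02,-0.25,0],0.8],[[0,0,0],[-0.02,-0.25,0],0.8],[[0,0,0],[-0.02,-0.25,0],0.8],[[0,0,0],[-0.02,-0.25,0],0.8],[[0,0,0],[-0.02,-0.25,0],0.8],[[0,0,0],[-0.02,-0.25,0],0.8]]' | python3 -m pendant && python3 - <<'E'
from station import grab_frame
from h import *
f=grab_frame("scene");Q=cloud(f)
print(side(Q,.030,.018,.046,(.484,-.102)),side(Q,.027,.056,.078,(.484,-.102)),side(Q,.025,.086,.11,(.484,-.102)),side(Q,.019,.135,.146,(.484,-.102)))
cv2.imwrite("pics/s9.png",cv2.resize(f["pixels"][60:270,60:420,::-1],None,fx=2,fy=2))
E
```

```text
t: 29.2
tcp_pos: [0.4872, -0.1062, 0.2158]
ee_rot: [0.002, 1.0, -0.0, 0.005]
force: [0.5, -0.3, -0.4]
width: 0.799
gripper_force: 0.0
t: 29.9
tcp_pos: [0.4628, 0.146, 0.21]
ee_rot: [0.0, 1.0, 0.002, -0.001]
force: [-0.2, -0.9, -0.4]
width: 0.8
gripper_force: 0.0
(array([ 0.4837, -0.1031]), 304, 'top z 0.0745') (array([ 0.4835, -0.1032]), 227, 'top z 0.1067') (array([ 0.4836, -0.1042]), 247, 'top z 0.1382') (array([ 0.4838, -0.1043]), 84, 'top z 0.1579')
```

View pics/s9.png

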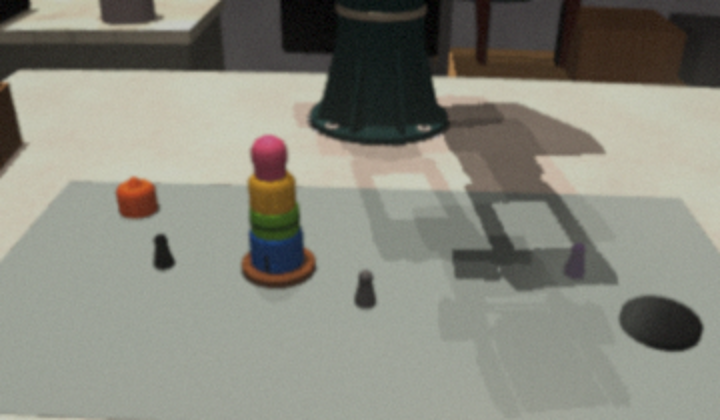

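The figure stands complete and seated at crop (275,210). The pawns are at (163,252), (365,289) and (576,260), the spare is at (137,198), and the black stand at (660,322) is empty.

```bash
echo '[[[0,0,0],[0,0,0],0.8],[[0,0,0],[0,0,0],0.8],[[0,0,0],[0,0,0],0.8]]' | python3 -m pendant && python3 -c "
from station import env;print(env.job_done())"
```

```text
t: 30.25
tcp_pos: [0.4638, 0.1439, 0.2107]
ee_rot: [0.0, 1.0, -0.001, -0.0]
force: [1.0, 0.1, 0.4]
width: 0.801
gripper_force: 0.0
the job is handed in; nothing more can be done
None
```

The figure is built in order on the wooden stand (legs, hips, torso, head), each part upright and seated, and was handed in at 30.25 s with the pawns standing, the spare left where it lay and the black stand empty; the first grip on the legs slipped and nudged them about 6 mm, and the hand-in returned no verdict.

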